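Weigh a car grab handle on the sprung hook scale

ROBOT

A 6-joint arm with a two-finger parallel gripper is mounted at the origin on the work surface. World frame = base frame: x ahead of the robot, y to its left, z up, the work surface at z = 0. Lengths are in mm, angles in rad, forces in N, time in s.
With the tool pointing down it reaches from about 425 to 950 mm from the base axis. Payload 14.7 kg.
Tool frame: the origin (TCP) lies at the very end of the fingers, on their centre line; the grasp point (between the pads) lies 19 mm behind it; x points along the fingers, y is the direction in which the jaws open and shut, and the axes are right-handed (so a half turn about x gives the same grasp; the last joint's range is limited). The gripper opens to 85 mm and grips with 20 to 120 N. Pads are 22 mm wide; open, the fingers measure 114 mm over their backs; the gripper's body (76 mm by 85 mm) begins 54 mm behind the grasp point. The pads swing forward as they close: fully open they stand 13 mm farther back than shut.
Start: joints at [-1.19, 0.48, 1.596, -0, 1.065, -0.047], TCP at [269.68, -591.409, 231.297] pointing down, gripper open.
Joint ranges: [-2.75, 2.75], [-0.82, 2.05], [0.23, 2.67], [-1.56, 4.7], [0.09, 2.69], [-2.92, 2.92]. Speed limits (rad/s): [1.89, 1.89, 2.39, 3.01, 3.01, 3.01].

INTERFACE

Orientations are given as a unit quaternion [w, x, y, z].
In Python, from bench import ctrl gives the robot as it stands.
- The arm moves only by the tool step_arm, never from a script. Its argument "increments" is a list that holds one entry, the list of rows, each a list of 5 numbers: the shift along the tool's x, y, z in m, then the turn about the tool's x in rad, then the opening in per cent of the stroke, from 0 (shut) to 100 (fully open). A call has exactly 8 rows; each row is the pose to reach, as a shift and turn from the pose commanded when the call began, along the tool's axes at that moment; what a row does not reach only later rows make up. A row lasts 1/8 s, in which the tool goes at most 62.5 mm and 10.7 degrees, less where a joint would pass 70% of its speed; a pose out of reach is approached as far as the arm can. A call with a gripper value outside its range is refused whole. The fingers move at their own pace and stop on an object; "grip_force" is the grip in N (left out, the last holds). Time passes only in rows, so rows that repeat a pose let the fingers close, or fill a call up. It gives the time, the measured TCP pose, the force and the opening at its end, in the units of the state.
- ctrl.state(): the state, without advancing time (a new reading comes with each control period).
- ctrl.capture(name): name is "scene" or "top"; returns a dict with "color" (420x560x3 uint8, red, green, blue), "fx", "fy", "cx", "cy" (pixels), "T" (4x4, takes a point from camera to world coordinates). Camera axes: x right, y down, z forward; pixel columns grow to the right and rows downward; lengths in mm; the calibration is good to about 2 mm. A picture is of the moment at which its call begins. There is no depth.
- ctrl.close_job(): hands the job in, once; it reports no verdict.
The state is a dict: "time_s": time; "joint_positions": joint angles; "qvel": joint speeds; "joint_efforts": joint torques, N m; "position": TCP position; "ee_rot": TCP orientation; "force": force on the tool from outside, world axes, zero at the start; "ft_torque": the same for the moment, N m; "gripper_width": finger opening in mm.
Only numpy, scipy, OpenCV 4.12 (cv2) and the standard library are available. Lean on these libraries where they do the work, as an engineer would, in place of code of your own. Each camera call takes 0.05 s, during which the arm holds its last target.

TASK

Weigh the long grey grab handle: hang it by the middle of its bar on the hook of the spring scale, easing its weight onto the hook so that the hook neither drops nor springs when you let go and is never pulled down hard. Leave it hanging free until the hook has stood still for a good second, then lift it off slowly, so that the hook does not snap back up, and stand it on its feet in the middle of the black tray. Leave the other things on the table where they are.

Things in the scene. Friction and masses are not known exactly. Their poses are not given: they have to be found in the camera images.
- handle_bar (a point): Middle of the bar of the long grey grab handle: a staple shape standing on two feet. The straight bar runs along its y, 22 mm wide (x), 18 mm thick (z). This point is 66 mm above the feet's underside, 9 mm below the bar's top and 9 mm above its underside. Between the legs the bar is clear for 50 mm either side of it.
- handle: The same grab handle: 184 mm long (y), 75 mm high, feet 28 mm wide (x). Origin: centre of its underside, between the feet; axes as handle_bar, z up when standing. Symmetrical end for end. Mass unknown, 0.18 to 0.58 kg, balanced about the bar's middle, most of it low in the feet.
- scale: Sprung hook scale, fixed: aluminium column 50 mm square, 220 mm high, on a base plate 100 mm wide, 10 mm high, reaching from 50 mm behind to 140 mm in front of the column. Origin: foot of the column's axis. The hook reaches out along its -x, 130 mm to the seat. To hang, the handle's bar lies along the scale's y, across the hook.
- hook_seat (a point): Middle of the hook's flat seat (top face), where the bar's underside rests; moves with the hook, 185 mm above the table unloaded. Axes as the scale: -x towards the tip. The hook is a steel strip 16 mm wide (y). Its seat is flat for about 28 mm (x), then flares outward and up on both sides to 19 mm above the seat. A thin arm at that height joins it to the column.
- hook (a joint): How far the hook is pulled down (m): 0 unloaded, end stop 0.10. The spring gives about 70 N/m from almost no load. Lightly damped: when disturbed it bobs for a few seconds. The handle's weight alone pulls it down 25 to 81 mm. More than 0.12 m/s counts as dropping, springing or snapping.
- tray: Black open tray fixed to the table, 130 x 240 mm outside (x, y), walls 5 mm thick and 22 mm high, inner floor 5 mm above the table. Origin: centre of its underside. The handle fits in it lengthwise along the tray's y.
- short_handle: Bystander: a short grab handle, same shape as the long one but only 100 mm long and 50 mm high. Origin: centre of its underside. Leave it alone.
- cup: Bystander: clear plastic mixing cup, 76 mm across, 90 mm high. Origin: centre of its underside. Leave it alone.
- bezel: Bystander: flat rectangular frame lying on the table, 105 x 160 x 12 mm (x, y, z). Origin: centre of its underside. Leave it alone.
- panel: Bystander: flat trim panel 110 x 150 mm, up to 18 mm high. Origin: centre of its underside. Leave it alone.
- jar: Bystander: white jar with a black cap, 52 mm across, 70 mm high. Origin: centre of its underside. Leave it alone.
- cover: Bystander: domed console cover 65 x 150 x 38 mm. Origin: centre of its underside. Leave it alone.
- stick: Bystander: wooden mixing stick lying flat inside the frame, 115 x 10 x 5 mm, long along its x. Origin: centre of its underside. Leave it alone.

How it is judged:
By the outcome, as a careful person would: the job done as asked, in the order asked, and still so for the second after the job is handed in, with the robot touching nothing.
It also fails if it takes over 72 s, if anything falls off the work surface, if the arm or the gripper's body presses on something with over 40 N, if the wrist force passes 120 N, or if a joint passes its speed limit or range.

## Working session

There is one attempt and no reset: what is moved stays moved. The work goes in short steps, Python scripts to look and compute and a tool call to move; the robot and the scene stay as the last step left them, time stands still between calls to the robot, and variables do not carry over. Pictures are saved under pics/ and viewed, and the job is handed in when it is done.

Besides the shell and the picture viewer there is one more tool, called as name([rows], argument=value, ...), one row to a line, values as JSON. step_arm: Moves the arm, as the interface text tells. Its arguments: {"type":"object","properties":{"increments":{"type":"array"},"grip_force":{"type":"number"}},"required":["increments"]}

```bash
mkdir -p pics; ls
cat > h.py <<'E'
import numpy as np, cv2
from bench import ctrl
def snap(n,f):
    c=ctrl.capture(n); cv2.imwrite(f'pics/{f}.png',c['color'][...,::-1]); 
    np.savez(f'pics/{f}.npz',**{k:c[k] for k in ['fx','fy','cx','cy','T','color']}); return c
def load(f): return dict(np.load(f'pics/{f}.npz'))
def ray(c,u,v,z):
    T=np.array(c['T']); d=T[:3,:3]@np.array([(u-c['cx'])/c['fx'],(v-c['cy'])/c['fy'],1]); o=T[:3,3]
    return o+d*(z-o[2])/d[2]
def proj(c,p):
    T=np.array(c['T']); q=T[:3,:3].T@(np.array(p,float)-T[:3,3]); return np.array([c['fx']*q[0]/q[2]+c['cx'],c['fy']*q[1]/q[2]+c['cy']])
E
python3 - <<'E'
from h import *
for n in ['scene','top']:
    c=snap(n,n+'0'); print(n,c['fx'],c['fy'],c['cx'],c['cy'],np.round(c['T'],3))
print(ctrl.state())
E
```

```text
pics
scene 400.81419617580417 400.81419617580417 278.8755950312281 208.71961781948386 [[ 6.32000e-01  6.28000e-01 -4.54000e-01  9.46600e+02]
 [ 7.75000e-01 -5.06000e-01  3.79000e-01 -3.43141e+02]
 [ 8.00000e-03 -5.91000e-01 -8.06000e-01  8.38384e+02]
 [ 0.00000e+00  0.00000e+00  0.00000e+00  1.00000e+00]]
top 483.0969758317711 483.0969758317711 284.20895696704133 197.39198909978535 [[ 9.000000e-03 -9.880000e-01  1.550000e-01  4.033400e+02]
 [-1.000000e+00 -9.000000e-03  6.000000e-03 -3.401000e+00]
 [-4.000000e-03 -1.550000e-01 -9.880000e-01  1.163203e+03]
 [ 0.000000e+00  0.000000e+00  0.000000e+00  1.000000e+00]]
{'time_s': 0.1, 'joint_positions': array([-1.18958253e+00,  4.80761827e-01,  1.59678207e+00, -5.51456229e-06,
        1.06511254e+00, -4.65776653e-02]), 'qvel': array([ 0.00032964, -0.00099569,  0.00033541,  0.00059068,  0.00070365,
       -0.00037666]), 'joint_efforts': array([ 8.41180845e-04, -9.52257872e+01, -4.31039250e+01, -9.75813145e-05,
        5.22229806e-03, -6.92300873e-06]), 'position': array([ 269.55856594, -591.07993838,  230.75203949]), 'ee_rot': array([-0.1497268 , -0.69092819, -0.15046793,  0.69105682]), 'force': array([-0.44157278, -0.6401065 , -0.2502968 ]), 'ft_torque': array([0.00204162, 0.03156503, 0.02167865]), 'gripper_width': 85.23632531802379}
```

View pics/scene0.png

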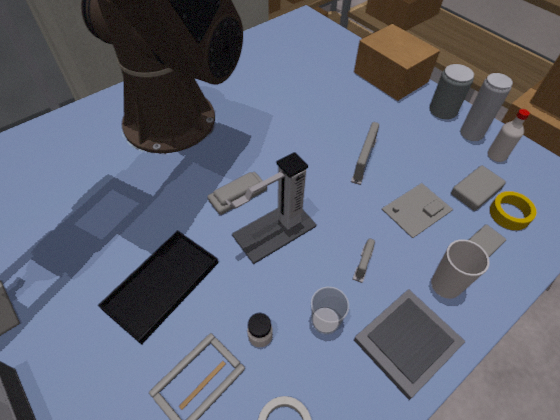

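View pics/top0.png

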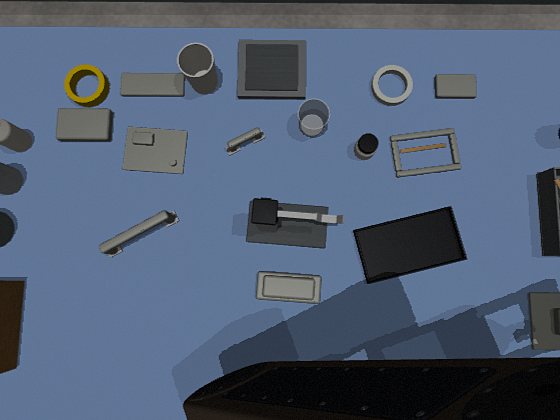

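The top view shows the long handle near (138,232), the scale column at (264,211) with its hook tip at about (340,219), and the tray at (410,245). I'll zoom in next.

Run:
```python
from h import *
a=load('top0')['color'][...,::-1]; b=load('scene0')['color'][...,::-1]
def crop(im,u0,v0,u1,v1,f): 
    w=im[v0:v1,u0:u1]; s=min(800/w.shape[1],600/w.shape[0]); cv2.imwrite(f'pics/{f}.png',cv2.resize(w,None,fx=s,fy=s,interpolation=cv2.INTER_CUBIC)); print(f,s)
crop(a,90,195,190,270,'zh'); crop(a,240,185,360,275,'zs'); crop(b,200,110,420,275,'zb')
```

```text
zh 8.0
zs 6.666666666666667
zb 3.6363636363636362
```

View pics/zh.png

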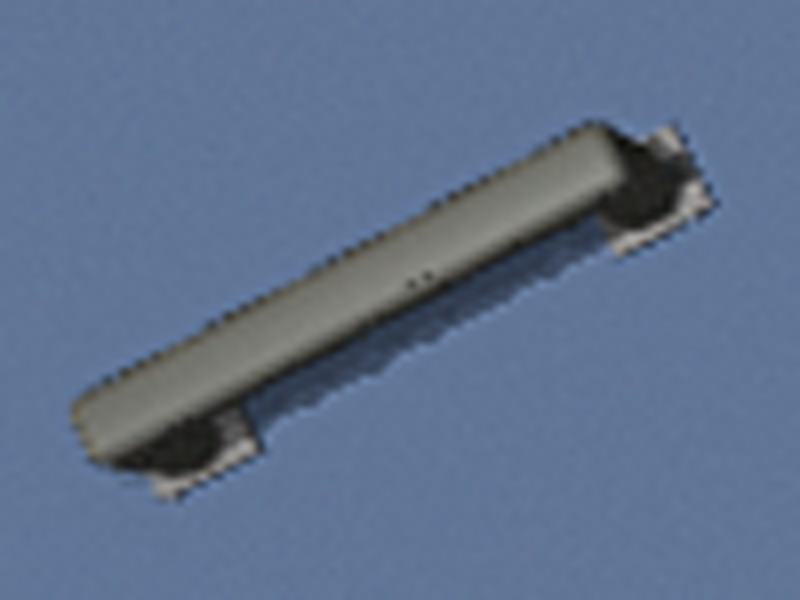

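View pics/zs.png

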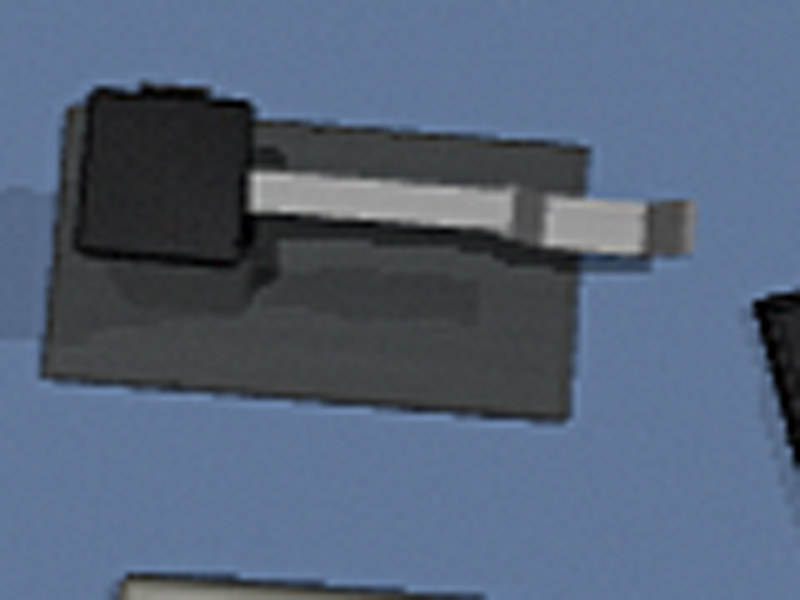

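View pics/zb.png

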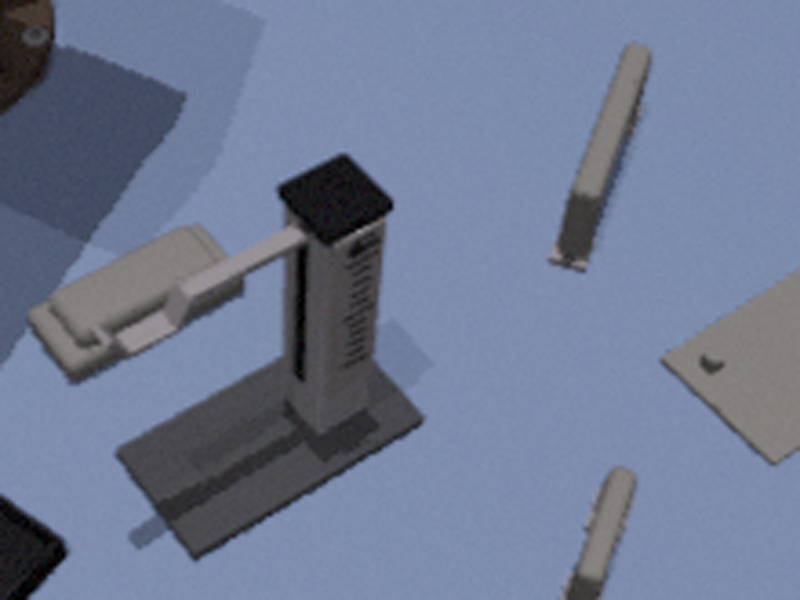

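Run:
```python
from h import *
c=load('top0'); s=load('scene0')
P=lambda x,y,k,ox,oy:(x/k+ox-0.5,y/k+oy-0.5)
f=lambda x,y,z:ray(c,*P(x,y,8,90,195),z)
L=f(85,430,75);R=f(612,148,75); print('bar ends',L,R,np.linalg.norm(R-L),'mid',(L+R)/2,'dir',np.degrees(np.arctan2(*(R-L)[[1,0]])))
A=f(172,497,0);B=f(262,447,0);C=f(620,252,0);D=f(712,205,0);E=f(672,125,3)
print('feet',A,B,C,D,E,np.linalg.norm(D-A),np.linalg.norm(E-D)); print('mid of front edge',(A+D)/2)
g=lambda x,y,z:ray(c,*P(x,y,6.6667,240,185),z)
print('seat',g(597,226,185),g(545,222,185),g(645,229,185), 'tip',g(692,228,204),'armroot',g(248,193,204),'arm end',g(515,208,204))
for n,q in dict(cap1=(92,90),cap2=(253,100),cap3=(240,265),cap4=(80,250)).items(): print(n,g(*q,220))
for n,q in dict(b1=(590,147),b2=(568,422),b3=(40,380)).items(): print(n,g(*q,10))
# scene
k=3.63636; h=lambda x,y,z:ray(s,*P(x,y,k,200,110),z)
print('scene seat L R', h(118,340,185),h(178,318,185),h(125,356,185),h(185,330,185))
print('scene bar near edge pts', h(574,190,75),h(603,197,75),h(627,45,75),h(650,52,75))
m=(c['color'].max(2)<45).astype(np.uint8); m[:200]=0;m[290:]=0;m[:,:345]=0;m[:,480:]=0
cn=max(cv2.findContours(m,0,2)[0],key=cv2.contourArea); r=cv2.minAreaRect(cn); bx=cv2.boxPoints(r); print(bx)
W=np.array([ray(c,*b,20) for b in bx]); print(W, W.mean(0), np.linalg.norm(W[1]-W[0]),np.linalg.norm(W[2]-W[1]))
m=(s['color'].max(2)<45).astype(np.uint8); m[:225]=0;m[345:]=0;m[:,:95]=0;m[:,225:]=0
cn=max(cv2.findContours(m,0,2)[0],key=cv2.contourArea); ap=cv2.approxPolyDP(cn,6,True)[:,0]; print(ap)
W=np.array([ray(s,*b,20) for b in ap]); print(W,W.mean(0))
```

```text
bar ends [455.06836091 415.47067292  75.        ] [536.10496613 271.08011025  75.        ] 165.57646563617797 mid [495.58666352 343.27539159  75.        ] dir -60.69746500038934
feet [438.90799006 416.8818662    0.        ] [454.04181807 390.8142381    0.        ] [513.6361653  286.07940935   0.        ] [528.14838896 258.87053005   0.        ] [552.06352089 271.3776391    3.        ] 181.4701935545798 27.154397650908507
mid of front edge [483.52818951 337.87619812   0.        ]
seat [514.53227624 -89.34140864 185.        ] [515.62042283 -73.47760102 185.        ] [ 513.74074972 -103.97904285  185.        ] tip [ 512.02120029 -116.08536552  204.        ] armroot [521.40273795  16.91031373 204.        ] arm end [517.5787332  -63.14234155 204.        ]
cap1 [549.77770252  63.18497889 220.        ]
cap2 [547.19111469  15.41526848 220.        ]
cap3 [498.10405586  18.67315653 220.        ]
cap4 [502.11470952  65.7995169  220.        ]
b1 [ 563.0967637  -102.33475221   10.        ]
b2 [464.07922919 -94.02452877  10.        ]
b3 [477.31974637  94.58400186  10.        ]
scene seat L R [ 507
[... 277 characters left out ...]
4252268 411.05947177  75.        ] [462.43841196 419.07141619  75.        ]
[[352.46246 229.90964]
 [452.20978 204.26035]
 [466.14392 258.4487 ]
 [366.3966  284.098  ]]
[[ 506.3608603  -159.1370932    20.        ]
 [ 569.80538408 -397.79918072   20.        ]
 [ 441.69059181 -424.69978982   20.        ]
 [ 380.26583032 -189.96165815   20.        ]] [ 474.53066663 -292.89943047   20.        ] 246.9510065139246 130.90852824777105
[[177 231]
 [ 99 304]
 [141 343]
 [217 263]]
[[ 382.60125978 -193.76323829   20.        ]
 [ 440.12058156 -420.07783946   20.        ]
 [ 572.05212709 -389.7288706    20.        ]
 [ 516.42211811 -167.46753165   20.        ]] [ 477.79902164 -292.75937      20.        ]
```

```bash
cat >> h.py <<'E'
from scipy.spatial.transform import Rotation as Ro
def tool():
    s=ctrl.state(); q=s['ee_rot']; R=Ro.from_quat([q[1],q[2],q[3],q[0]]).as_matrix(); return s,R
def delta(p,bar=None,Rp=None):
    """target TCP mm, bar direction deg (perp. to jaw axis) -> tool shift (m), turn(rad)"""
    s,R=tool(); d=R.T@(np.array(p,float)-s['position'])/1000
    t=0
    if bar is not None:
        z=R[:,2]; cur=np.degrees(np.arctan2(z[1],z[0])); e=(bar-cur+90)%180-90 # world yaw change needed (mod 180)
        t=-np.radians(e)   # tool x points down
    print('t',round(s['time_s'],2),'pos',s['position'].round(1),'F',s['force'].round(2),'w',round(s['gripper_width'],1),'d',d.round(4),'turn',round(t,4)); return d,t
E
python3 - <<'E'
from h import *
s,R=tool(); print(R.round(4)); print('zaxis yaw',np.degrees(np.arctan2(R[1,2],R[0,2])))
for p in [(530,-200,330),(530,60,330),(479.8,371.9,130)]: delta(p,-60.6)
E
```

```text
[[-4.000e-04  4.149e-01 -9.099e-01]
 [ 1.000e-03 -9.099e-01 -4.149e-01]
 [-1.000e+00 -1.100e-03 -0.000e+00]]
zaxis yaw -155.48920312234728
t 0.1 pos [ 269.6 -591.1  230.8] F [-0.44 -0.64 -0.25] w 85.2 d [-0.099  -0.2479 -0.3992] turn 1.4855
t 0.1 pos [ 269.6 -591.1  230.8] F [-0.44 -0.64 -0.25] w 85.2 d [-0.0987 -0.4845 -0.5071] turn 1.4855
t 0.1 pos [ 269.6 -591.1  230.8] F [-0.44 -0.64 -0.25] w 85.2 d [ 0.1016 -0.7889 -0.5908] turn 1.4855
```

step_arm([
  [[-0.03, -0.03, -0.05, -0.1, 100], [-0.06, -0.06, -0.1, -0.2, 100], [-0.1, -0.09, -0.15, -0.3, 100], [-0.1, -0.12, -0.2, -0.4, 100], [-0.1, -0.155, -0.25, -0.5, 100], [-0.1, -0.185, -0.3, -0.6, 100], [-0.1, -0.215, -0.35, -0.7, 100], [-0.1, -0.248, -0.4, -0.8, 100]],
], grip_force=110)

```text
time_s: 1.1
position: [531.6, -197.9, 331.2]
ee_rot: [-0.408, -0.577, -0.408, 0.577]
force: [0.7, -0.9, -0.6]
gripper_width: 85.3
```

Run:
```python
from h import *
s,R=tool(); print(R.round(3),s['joint_positions'].round(3))
delta((530,100,330),-60.6); delta((479.8,371.9,120),-60.6)
```

```text
[[-0.     0.943 -0.333]
 [ 0.    -0.333 -0.943]
 [-1.    -0.     0.   ]] [-0.41   0.275  1.66  -0.     1.206 -0.07 ]
t 1.1 pos [ 531.6 -197.9  331.2] F [ 0.67 -0.86 -0.59] w 85.3 d [ 0.0012 -0.1007 -0.2804] turn -0.8528
t 1.1 pos [ 531.6 -197.9  331.2] F [ 0.67 -0.86 -0.59] w 85.3 d [ 0.2112 -0.2386 -0.52  ] turn -0.8528
```

step_arm([
  [[0, -0.02, -0.056, -0.11, 100], [0, -0.04, -0.112, -0.22, 100], [0, -0.06, -0.168, -0.33, 100], [0, -0.08, -0.224, -0.44, 100], [0, -0.1, -0.28, -0.55, 100], [0.02, -0.12, -0.32, -0.66, 100], [0.045, -0.145, -0.36, -0.77, 100], [0.07, -0.17, -0.4, -0.853, 100]],
])

```text
time_s: 2.1
position: [504.5, 235.5, 260.4]
ee_rot: [0.611, 0.357, 0.611, -0.357]
force: [1.4, 0.0, -0.3]
gripper_width: 85.6
```

Run:
```python
from h import *
delta((479.8,371.9,105),-60.6)
```

```text
t 2.1 pos [504.5 235.5 260.4] F [ 1.41  0.03 -0.3 ] w 85.6 d [ 0.1554  0.0454 -0.1309] turn 0.0002
```

step_arm([
  [[0.02, 0.01, -0.03, 0, 100], [0.04, 0.02, -0.06, 0, 100], [0.07, 0.03, -0.09, 0, 100], [0.1, 0.04, -0.115, 0, 100], [0.13, 0.045, -0.131, 0, 100], [0.155, 0.045, -0.131, 0, 100], [0.155, 0.045, -0.131, 0, 100], [0.155, 0.045, -0.131, 0, 100]],
])

```text
time_s: 3.1
position: [480.9, 370.4, 107.1]
ee_rot: [0.61, 0.358, 0.61, -0.358]
force: [0.2, -0.0, -0.2]
gripper_width: 85.6
```

Run:
```python
from h import *
delta((479.8,371.9,47),-60.6); snap('scene','s1'); snap('top','t1')
a=load('s1')['color'][...,::-1][60:240,260:480]; cv2.imwrite('pics/s1z.png',cv2.resize(a,None,fx=3,fy=3,interpolation=2))
```

```text
t 3.1 pos [480.9 370.4 107.1] F [ 0.16 -0.   -0.15] w 85.6 d [ 0.0601 -0.0002 -0.0018] turn -0.0034
```

View pics/s1z.png

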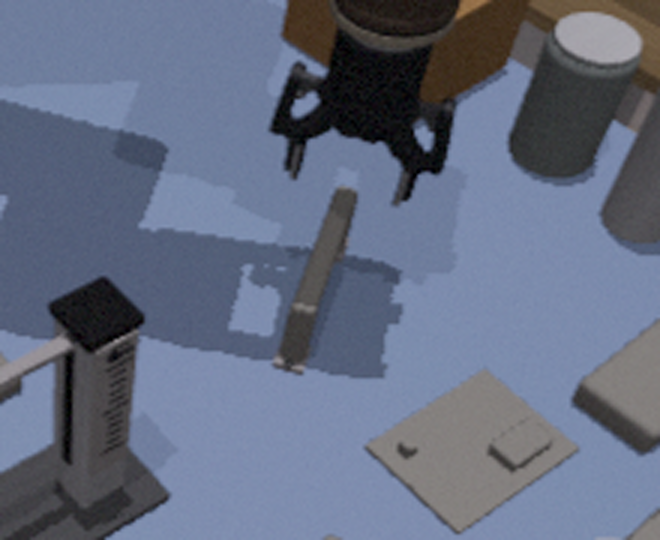

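View pics/t1.png

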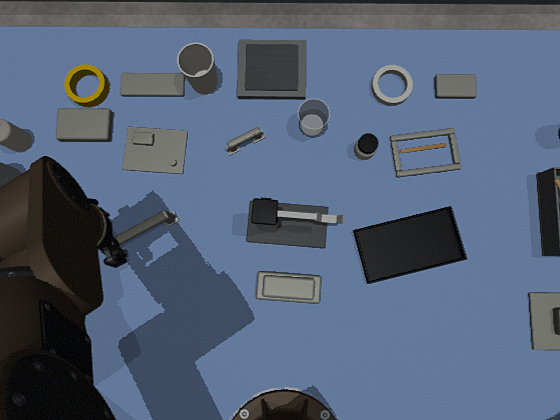

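The fingers straddle the bar, with one on each side in the scene view. I'll go down and grip.

step_arm([
  [[0.015, 0, -0.001, 0, 100], [0.03, 0, -0.001, 0, 100], [0.045, 0, -0.001, 0, 100], [0.061, 0, -0.001, 0, 100], [0.061, 0, -0.001, 0, 100], [0.061, 0, -0.001, 0, 0], [0.061, 0, -0.001, 0, 0], [0.061, 0, -0.001, 0, 0]],
], grip_force=110)

```text
time_s: 4.2
position: [480.3, 371.4, 45.8]
ee_rot: [0.61, 0.358, 0.61, -0.357]
force: [-0.8, -0.8, -0.0]
gripper_width: 32.0
```

step_arm([
  [[0, 0, 0, 0, 0], [0, 0, 0, 0, 0], [0, 0, 0, 0, 0], [0, 0, 0, 0, 0], [0, 0, 0, 0, 0], [0, 0, 0, 0, 0], [0, 0, 0, 0, 0], [0, 0, 0, 0, 0]],
])

```text
time_s: 5.2
position: [480.1, 371.3, 45.9]
ee_rot: [0.61, 0.358, 0.61, -0.358]
force: [-2.1, -0.8, 7.3]
gripper_width: 20.7
```

Run:
```python
from h import *
delta((479.8,371.9,130),-60.6);print(ctrl.state()['ft_torque']); snap('scene','s2')
a=load('s2')['color'][...,::-1][60:240,260:480]; cv2.imwrite('pics/s2z.png',cv2.resize(a,None,fx=3,fy=3,interpolation=2))
```

```text
t 5.2 pos [480.1 371.3  45.9] F [-2.09 -0.8   7.28] w 20.7 d [-0.0841  0.0001 -0.0007] turn -0.003
[-0.2319484   0.35636186  0.12934303]
```

View pics/s2z.png

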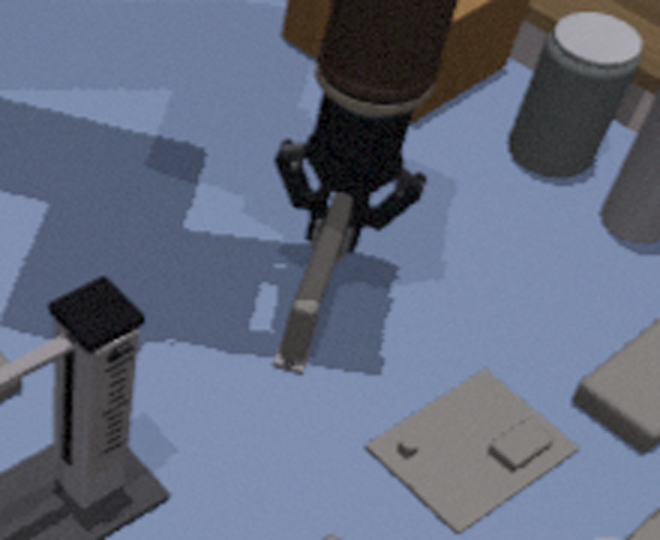

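Gripped at 20.7 mm. I'll lift it slowly.

step_arm([
  [[-0.005, 0, 0, 0, 0], [-0.01, 0, 0, 0, 0], [-0.015, 0, 0, 0, 0], [-0.02, 0, 0, 0, 0], [-0.025, 0, 0, 0, 0], [-0.03, 0, 0, 0, 0], [-0.03, 0, 0, 0, 0], [-0.03, 0, 0, 0, 0]],
])

```text
time_s: 6.25
position: [480.0, 371.2, 75.2]
ee_rot: [0.61, 0.358, 0.61, -0.358]
force: [-0.1, 0.9, -2.9]
gripper_width: 20.4
```

Run:
```python
from h import *
delta((479.8,371.9,260),-60.6);print(ctrl.state()['ft_torque']); snap('scene','s3')
a=load('s3')['color'][...,::-1][60:240,260:480]; cv2.imwrite('pics/s3z.png',cv2.resize(a,None,fx=3,fy=3,interpolation=2))
s,R=tool();print(s['force'],R.round(3))
```

```text
t 6.25 pos [480.  371.2  75.2] F [-0.07  0.92 -2.88] w 20.4 d [-0.1848  0.0002 -0.0007] turn -0.0031
[ 0.10603394 -0.02337319 -0.04740289]
[-0.20948703  0.20534935 -3.7060522 ] [[-0.     0.873  0.488]
 [-0.     0.488 -0.873]
 [-1.    -0.     0.   ]]
```

View pics/s3z.png

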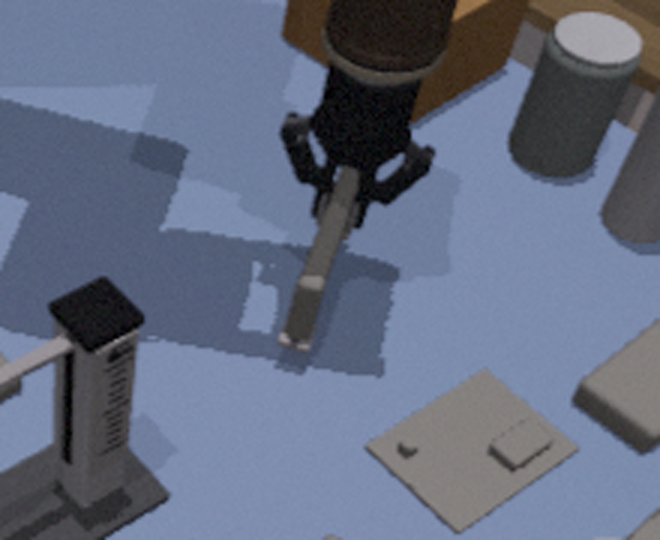

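step_arm([
  [[-0.03, 0, 0, 0, 0], [-0.07, 0, 0.01, 0, 0], [-0.11, -0.005, 0.03, -0.04, 0], [-0.15, -0.01, 0.05, -0.1, 0], [-0.19, -0.015, 0.075, -0.16, 0], [-0.23, -0.02, 0.1, -0.22, 0], [-0.26, -0.027, 0.12, -0.28, 0], [-0.275, -0.033, 0.142, -0.33, 0]],
])

```text
time_s: 7.3
position: [520.9, 230.6, 351.9]
ee_rot: [0.661, 0.252, 0.66, -0.252]
force: [-0.6, -0.1, -4.6]
gripper_width: 20.4
```

Run:
```python
from h import *
delta((510,60,350),-4.4);delta((483.6,-86.1,300),-4.4)
```

```text
t 7.3 pos [520.9 230.6 351.9] F [-0.58 -0.14 -4.57] w 20.4 d [ 0.0018 -0.1345  0.1055] turn -0.6522
t 7.3 pos [520.9 230.6 351.9] F [-0.58 -0.14 -4.57] w 20.4 d [ 0.0517 -0.2611  0.1831] turn -0.6522
```

step_arm([
  [[0, -0.03, 0.022, -0.08, 0], [0, -0.065, 0.046, -0.16, 0], [0, -0.1, 0.07, -0.25, 0], [0, -0.135, 0.095, -0.35, 0], [0, -0.17, 0.12, -0.45, 0], [0, -0.2, 0.142, -0.54, 0], [0, -0.23, 0.162, -0.62, 0], [0, -0.261, 0.183, -0.652, 0]],
])

```text
time_s: 8.3
position: [482.1, -86.4, 350.1]
ee_rot: [0.706, 0.027, 0.707, -0.027]
force: [0.2, 0.0, -3.2]
gripper_width: 20.3
```

step_arm([
  [[0, 0, 0, 0, 0], [0.02, 0, 0, 0, 0], [0.05, 0, 0, 0, 0], [0.08, 0, 0, 0, 0], [0.1, 0, 0, 0, 0], [0.11, 0, 0, 0, 0], [0.11, 0, 0, 0, 0], [0.11, 0, 0, 0, 0]],
])

```text
time_s: 9.3
position: [483.1, -85.3, 241.1]
ee_rot: [0.707, 0.028, 0.706, -0.028]
force: [-0.1, -0.2, -3.5]
gripper_width: 20.3
```

Run:
```python
from h import *
delta((483.6,-86.1,174),-4.4)
for n in ['scene','top']: snap(n,n+'4')
s,R=tool(); print(s['force'],s['ft_torque'],s['joint_positions'].round(2))
def z(f,u0,v0,u1,v1,k): cv2.imwrite(f'pics/{f}z.png',cv2.resize(load(f)['color'][v0:v1,u0:u1,::-1],None,fx=k,fy=k,interpolation=2))
z('scene4',180,60,340,240,3.3); z('top4',220,150,380,270,5)
```

```text
t 9.3 pos [483.1 -85.3 241.1] F [-0.05 -0.22 -3.45] w 20.3 d [ 0.0671 -0.0008  0.0004] turn -0.0019
[ 0.19984335 -0.08009193 -3.96585089] [ 0.00724496  0.09051996 -0.00043151] [-0.24  0.25  1.94  0.    0.95 -1.73]
```

View pics/scene4z.png

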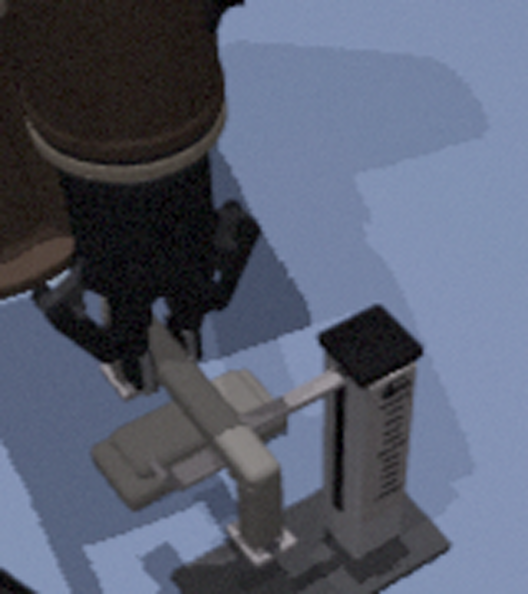

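View pics/top4z.png

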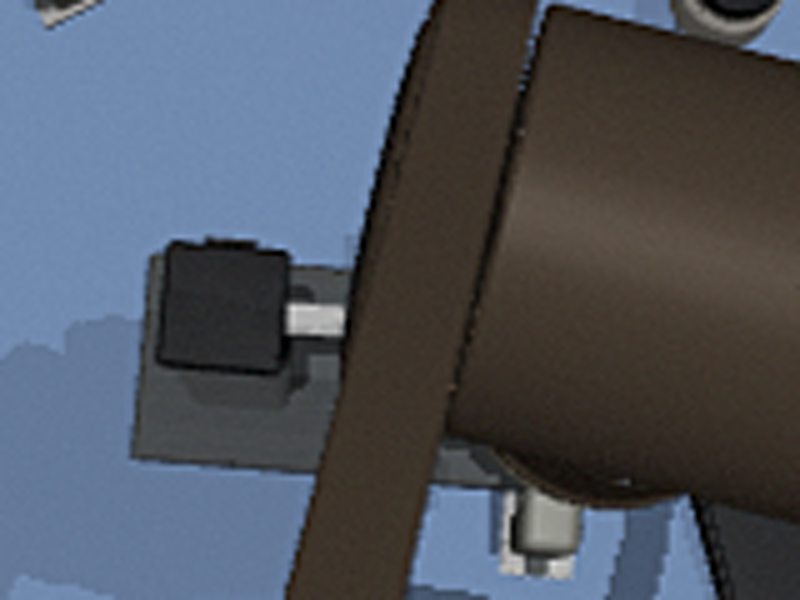

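Run:
```python
from h import *
c=load('scene4'); s,R=tool(); t=s['position']; a=R[:,2]; b=R[:,1]; k=6
im=cv2.resize(c['color'][140:240,200:320,::-1],None,fx=k,fy=k,interpolation=2)
def pl(P,col):
    q=np.array([(proj(c,p)-[200,140]+.5)*k for p in P]).astype(int); cv2.polylines(im,[q],True,col,1)
mid=t+31.5*a+np.array([0,0,20.1]); U=np.array([0,0,1.])
print('mid',mid)
pl([mid+9*U+i*a+j*b for i,j in [(-83,-11),(-83,11),(83,11),(83,-11)]],(0,255,0))
pl([mid-9*U+i*a+j*b for i,j in [(-50,-11),(-50,11),(50,11),(50,-11)]],(255,255,0))
pl([mid-66*U+i*a+j*b for i,j in [(64,-14),(64,14),(92,14),(92,-14)]],(0,255,0))
h=np.array([-.077,-.997,0]); w=np.array([-.997,.077,0]); S=np.array([515,-88.5,185])
pl([S+i*h+j*w for i,j in [(-14,-8),(-14,8),(14,8),(14,-8)]],(0,0,255))
cv2.imwrite('pics/ov.png',im)
d=load('scene0'); c=d; im=cv2.resize(c['color'][140:240,200:320,::-1],None,fx=k,fy=k,interpolation=2)
pl([S+i*h+j*w for i,j in [(-14,-8),(-14,8),(14,8),(14,-8)]],(0,0,255)); cv2.imwrite('pics/ov0.png',im)
```

```text
mid [514.47615242 -87.82139906 261.21186746]
```

View pics/ov.png

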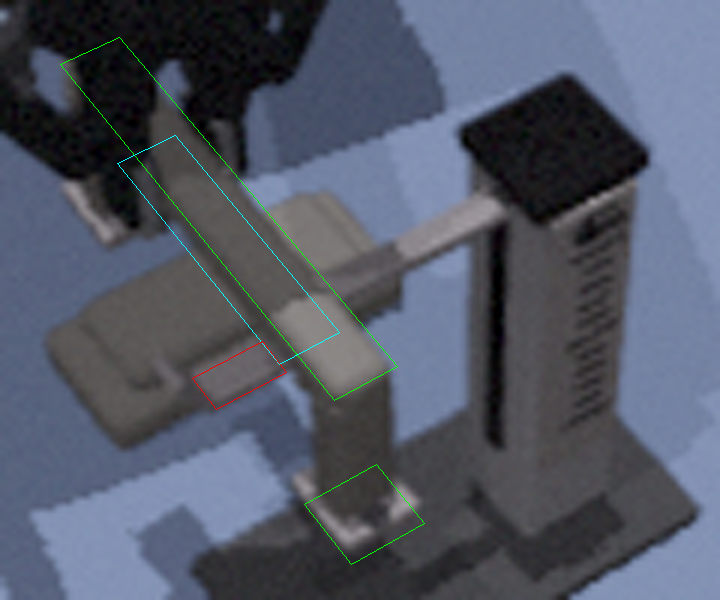

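View pics/ov0.png

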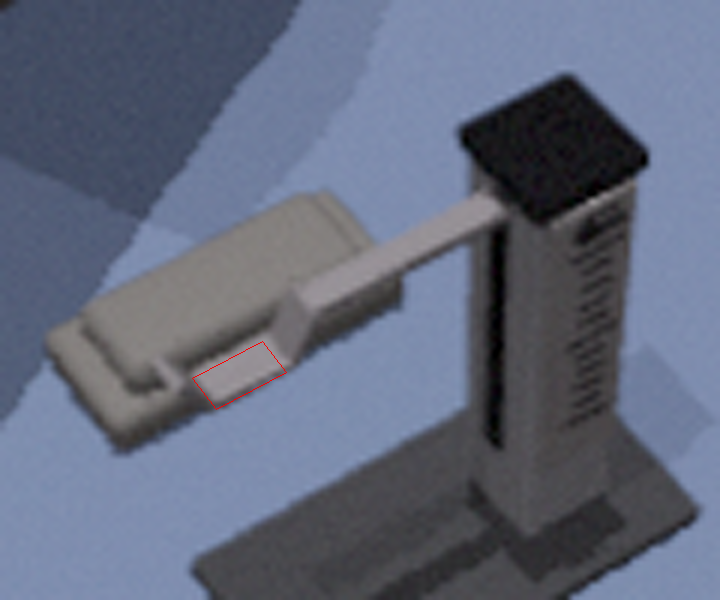

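Run:
```python
from h import *
k=6;U=np.array([0,0,1.])
c=load('scene0'); u0,v0=330,110; im=cv2.resize(c['color'][v0:v0+85,u0:u0+80,::-1],None,fx=k,fy=k,interpolation=2)
def pl(P,col):
    q=np.array([(proj(c,p)-[u0,v0]+.5)*k for p in P]).astype(int); cv2.polylines(im,[q],True,col,1)
th=np.radians(-60.6); a=np.array([np.cos(th),np.sin(th),0]); b=np.array([-a[1],a[0],0]); mid=np.array([495.5,344,66])
pl([mid+9*U+i*a+j*b for i,j in [(-83,-11),(-83,11),(83,11),(83,-11)]],(0,255,0))
pl([mid-66*U+i*a+j*b for i,j in [(64,-14),(64,14),(92,14),(92,-14)]],(0,255,0))
cv2.imwrite('pics/ov1.png',im)
```

```text
(no output)
```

View pics/ov1.png

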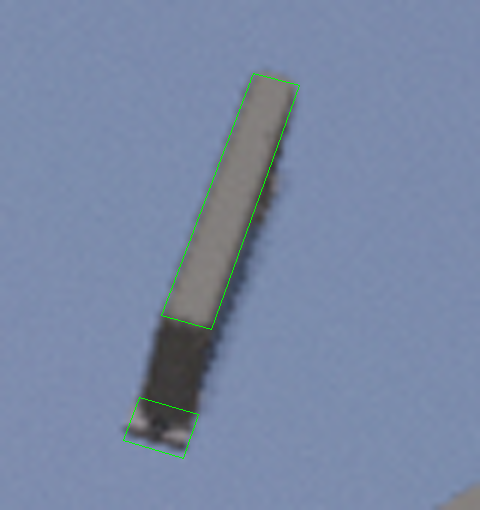

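Run:
```python
from h import *
c=load('scene0')
W=[ray(c,x/6+200-.5,y/6+140-.5,220) for x,y in [(568,73),(648,157),(540,222),(460,130)]]
print(np.round(W,1),np.mean(W,0))
q=[ray(c,x/6+200-.5,y/6+140-.5,185) for x,y in [(203,379),(265,343),(290,364),(225,401)]]; print(np.round(q,1),np.mean(q,0))
```

```text
[[501.6  68.2 220. ]
 [549.6  63.7 220. ]
 [548.9  15.4 220. ]
 [499.   20.9 220. ]] [524.74355482  42.07225359 220.        ]
[[508.4 -99.1 185. ]
 [509.1 -73.4 185. ]
 [521.8 -72.2 185. ]
 [520.7 -98.7 185. ]] [514.97604205 -85.83256177 185.        ]
```

step_arm([
  [[0.01, 0, 0, 0, 0], [0.02, 0, 0, 0, 0], [0.03, 0, 0, 0, 0], [0.04, 0, 0, 0, 0], [0.048, 0, 0, 0, 0], [0.054, 0, 0, 0, 0], [0.058, 0, 0, 0, 0], [0.058, 0, 0, 0, 0]],
])

```text
time_s: 10.4
position: [482.5, -85.3, 182.1]
ee_rot: [0.706, 0.028, 0.707, -0.028]
force: [0.3, 0.4, -3.4]
gripper_width: 20.4
```

```bash
cat >> h.py <<'E'
def zoom(f,u0,v0,u1,v1,k): cv2.imwrite(f'pics/{f}z.png',cv2.resize(load(f)['color'][v0:v1,u0:u1,::-1],None,fx=k,fy=k,interpolation=2))
E
python3 - <<'E'
from h import *
delta((483.6,-86.1,174),-4.4); snap('scene','s5'); zoom('s5',200,140,320,240,6)
s,R=tool(); print(s['force'],s['ft_torque'])
E
```

```text
t 10.4 pos [482.5 -85.3 182.1] F [ 0.31  0.41 -3.4 ] w 20.4 d [ 0.0081 -0.0007  0.0012] turn -0.0019
[ 0.07109997  0.87989473 -3.59945567] [ 0.02146463  0.101646   -0.00377519]
```

View pics/s5z.png

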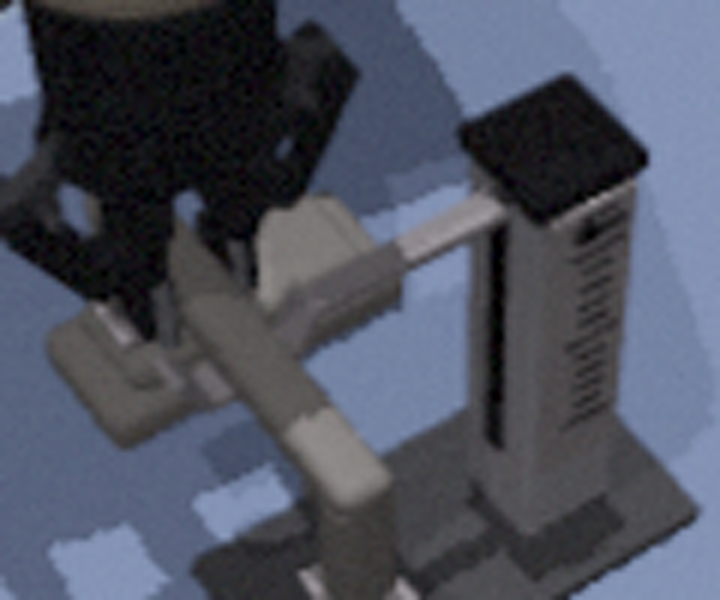

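The bar lies between the two flares in the picture, with the visible seat at about (210,385) and the inner flare at about (300,320). I'll ease the weight on.

step_arm([
  [[0.002, 0, 0, 0, 0], [0.004, 0, 0, 0, 0], [0.006, 0, 0, 0, 0], [0.008, 0, 0, 0, 0], [0.01, 0, 0, 0, 0], [0.012, 0, 0, 0, 0], [0.014, 0, 0, 0, 0], [0.016, 0, 0, 0, 0]],
])

```text
time_s: 11.45
position: [482.6, -85.3, 166.2]
ee_rot: [0.707, 0.028, 0.707, -0.028]
force: [0.1, -0.2, -3.1]
gripper_width: 20.4
```

Run:
```python
from h import *
snap('scene','s6'); zoom('s6',200,140,320,240,6)
F=[];M=[]
s,R=tool(); print(s['position'],s['force'],s['ft_torque'])
```

```text
[482.51291236 -85.28854205 165.97904449] [ 0.20727608  0.02602765 -4.07469686] [-0.03660583  0.00503381 -0.02924989]
```

View pics/s6z.png

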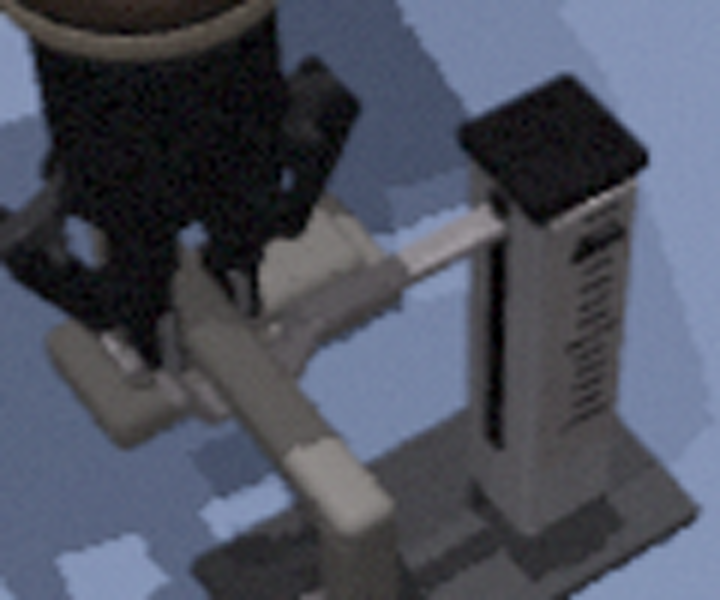

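step_arm([
  [[0.003, 0, 0, 0, 0], [0.006, 0, 0, 0, 0], [0.009, 0, 0, 0, 0], [0.012, 0, 0, 0, 0], [0.015, 0, 0, 0, 0], [0.018, 0, 0, 0, 0], [0.021, 0, 0, 0, 0], [0.023, 0, 0, 0, 0]],
])

```text
time_s: 12.5
position: [482.7, -85.3, 143.2]
ee_rot: [0.707, 0.028, 0.707, -0.028]
force: [1.0, 0.4, -1.7]
gripper_width: 20.7
```

Run:
```python
from h import *
F=[]
for i in range(4):
    c=snap('scene','s7'); s,R=tool(); F.append(np.r_[s['force'],s['ft_torque']])
print(s['time_s'],s['position'],np.mean(F,0).round(3)); print(np.round(F,2)); zoom('s7',200,140,320,240,6)
```

```text
12.7 [482.59113514 -85.30148155 143.29869237] [ 0.905 -0.233 -1.263  0.025 -0.1   -0.011]
[[ 1.57 -0.31 -1.24 -0.02 -0.18  0.  ]
 [-0.12  0.34 -0.63  0.03 -0.07  0.  ]
 [ 0.78 -0.85 -1.71  0.05 -0.05 -0.03]
 [ 1.39 -0.11 -1.47  0.04 -0.1  -0.02]]
```

View pics/s7z.png

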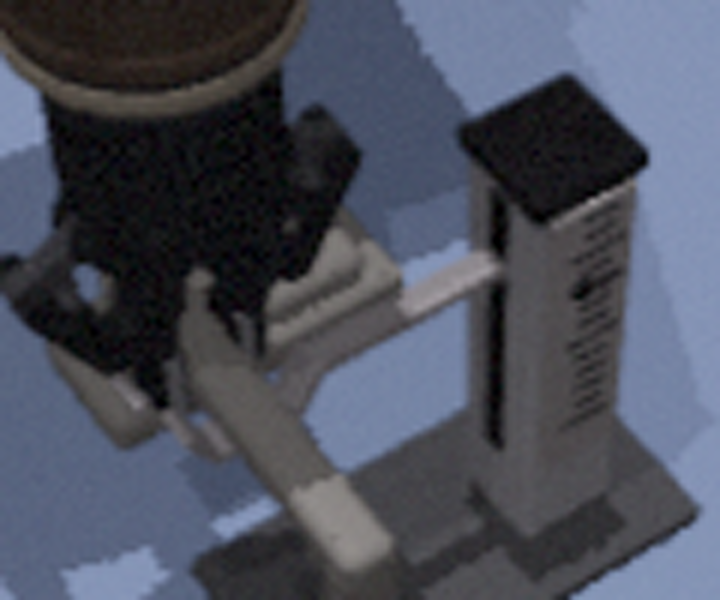

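step_arm([
  [[0.002, 0, 0, 0, 0], [0.004, 0, 0, 0, 0], [0.006, 0, 0, 0, 0], [0.008, 0, 0, 0, 0], [0.01, 0, 0, 0, 0], [0.012, 0, 0, 0, 0], [0.012, 0, 0, 0, 0], [0.012, 0, 0, 0, 0]],
])

```text
time_s: 13.7
position: [482.6, -85.3, 131.3]
ee_rot: [0.707, 0.028, 0.707, -0.028]
force: [0.5, -0.8, -0.6]
gripper_width: 20.3
```

Run:
```python
from h import *
F=[]
for i in range(12):
    c=snap('scene','s8'); s,R=tool(); F.append(np.r_[s['force'],s['ft_torque']])
print(s['time_s'],s['position'],np.mean(F,0).round(3),np.std(F,0).round(2)/3.4)
```

```text
14.3 [482.60073874 -85.29316729 131.31495333] [ 0.349 -0.48  -0.383 -0.002 -0.043 -0.016] [0.14411765 0.14117647 0.11176471 0.00588235 0.01176471 0.00588235]
```

step_arm([
  [[0.001, 0, 0, 0, 0], [0.002, 0, 0, 0, 0], [0.003, 0, 0, 0, 0], [0.003, 0, 0, 0, 0], [0.003, 0, 0, 0, 0], [0.003, 0, 0, 0, 0], [0.003, 0, 0, 0, 0], [0.003, 0, 0, 0, 0]],
], grip_force=20)

```text
time_s: 15.3
position: [482.6, -85.3, 128.3]
ee_rot: [0.707, 0.028, 0.707, -0.028]
force: [0.9, -0.2, -0.9]
gripper_width: 20.6
```

Run:
```python
from h import *
F=[]
for i in range(6):
    c=snap('scene','s9'); s,R=tool(); F.append(np.r_[s['force'],s['ft_torque']])
print(s['time_s'],s['position'],s['gripper_width'],np.mean(F,0).round(3)); zoom('s9',200,140,320,240,6)
```

```text
15.6 [482.58933429 -85.30735333 128.28555048] 20.249997415082515 [ 0.116 -0.1   -0.256 -0.001 -0.049 -0.009]
```

View pics/s9z.png

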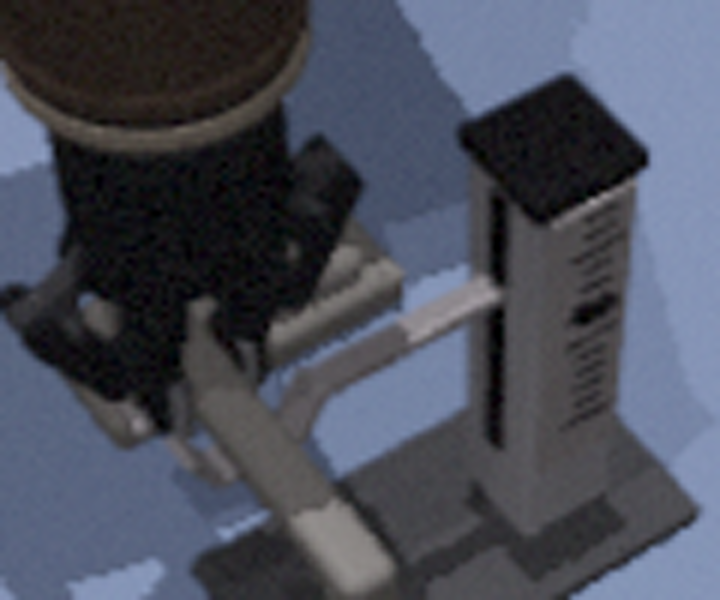

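step_arm([
  [[0, 0, 0, 0, 40], [0, 0, 0, 0, 50], [0, 0, 0, 0, 60], [0, 0, 0, 0, 70], [0, 0, 0, 0, 80], [0, 0, 0, 0, 90], [0, 0, 0, 0, 100], [0, 0, 0, 0, 100]],
])

```text
time_s: 16.6
position: [482.6, -85.3, 128.3]
ee_rot: [0.707, 0.028, 0.707, -0.028]
force: [1.1, -0.2, -0.3]
gripper_width: 85.3
```

Run:
```python
from h import *
for i in range(4):
    c=snap('scene',f's10{i}'); s,R=tool(); print(s['time_s'],s['position'].round(1),s['gripper_width'],s['force'].round(2),s['ft_torque'].round(2))
zoom('s103',200,140,320,240,6)
```

```text
16.65 [482.6 -85.3 128.3] 85.32880024450543 [ 0.62  0.66 -0.38] [ 0.02 -0.01  0.06]
16.7 [482.6 -85.3 128.3] 85.75395619495966 [-0.18 -0.53 -0.73] [-0.    0.06 -0.03]
16.75 [482.6 -85.3 128.3] 85.49798092052353 [ 0.48 -0.29  0.61] [ 0.04 -0.02 -0.03]
16.8 [482.6 -85.3 128.3] 85.34020607502055 [-0.18 -0.16 -0.17] [-0.06  0.05  0.03]
```

View pics/s103z.png

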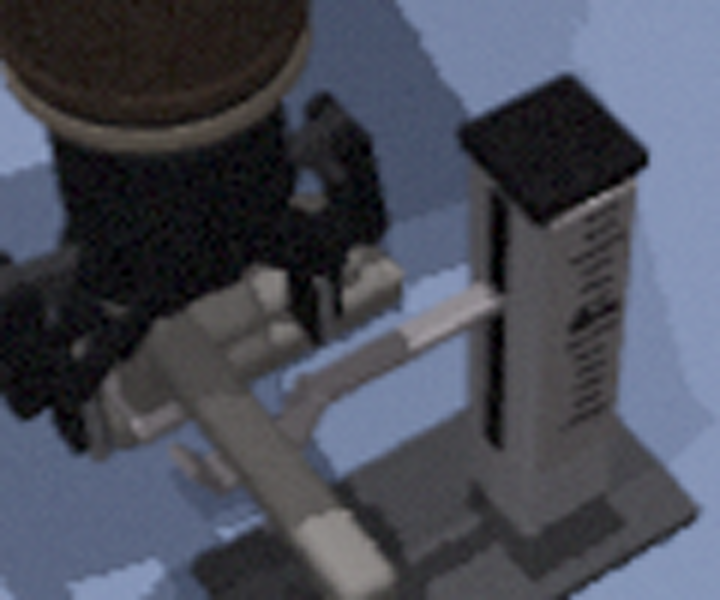

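The handle hangs on the hook with the jaws open clear of it. I'll wait for it to settle and check for motion by comparing pictures.

step_arm([
  [[0, 0, 0, 0, 100], [0, 0, 0, 0, 100], [0, 0, 0, 0, 100], [0, 0, 0, 0, 100], [0, 0, 0, 0, 100], [0, 0, 0, 0, 100], [0, 0, 0, 0, 100], [0, 0, 0, 0, 100]],
])

```text
time_s: 17.8
position: [482.6, -85.3, 128.3]
ee_rot: [0.707, 0.028, 0.707, -0.028]
force: [-0.3, -1.0, 0.1]
gripper_width: 85.2
```

step_arm([
  [[0, 0, 0, 0, 100], [0, 0, 0, 0, 100], [0, 0, 0, 0, 100], [0, 0, 0, 0, 100], [0, 0, 0, 0, 100], [0, 0, 0, 0, 100], [0, 0, 0, 0, 100], [0, 0, 0, 0, 100]],
])

```text
time_s: 18.8
position: [482.6, -85.3, 128.3]
ee_rot: [0.707, 0.028, 0.707, -0.028]
force: [0.0, 0.8, 0.2]
gripper_width: 85.5
```

step_arm([
  [[0, 0, 0, 0, 100], [0, 0, 0, 0, 100], [0, 0, 0, 0, 100], [0, 0, 0, 0, 100], [0, 0, 0, 0, 100], [0, 0, 0, 0, 100], [0, 0, 0, 0, 100], [0, 0, 0, 0, 100]],
])

```text
time_s: 19.8
position: [482.6, -85.3, 128.3]
ee_rot: [0.707, 0.028, 0.707, -0.028]
force: [-0.4, -0.1, -0.3]
gripper_width: 85.4
```

```bash
cat > st.py <<'E'
from h import *
import sys
g=[];n=int(sys.argv[1]); 
for i in range(n):
    c=snap('scene','cur'); g.append(c['color'][220:262,240:270].mean(2).astype(np.float32)); t=ctrl.state()['time_s']
# sub-pixel vertical motion of the handle's near end (lit end + leg) by phase correlation to the first picture
full=load('cur')
print(t,[tuple(np.round(cv2.phaseCorrelate(g[0],x)[0],2)) for x in g[1:]])
E
python3 st.py 12; python3 -c "
from h import *
zoom('cur',200,140,320,240,6)"
```

```text
20.4 [(np.float64(-0.07), np.float64(0.45)), (np.float64(-0.06), np.float64(0.44)), (np.float64(-0.09), np.float64(0.53)), (np.float64(-0.15), np.float64(0.59)), (np.float64(-0.03), np.float64(0.46)), (np.float64(-0.08), np.float64(0.5)), (np.float64(-0.1), np.float64(0.35)), (np.float64(-0.1), np.float64(0.45)), (np.float64(-0.07), np.float64(0.46)), (np.float64(-0.02), np.float64(0.4)), (np.float64(-0.08), np.float64(0.48))]
```

View pics/curz.png

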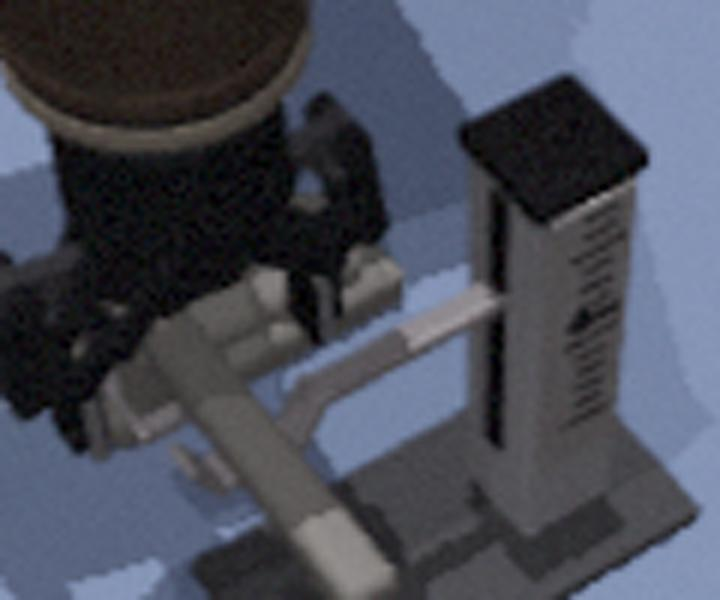

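step_arm([
  [[0, 0, 0, 0, 100], [0, 0, 0, 0, 100], [0, 0, 0, 0, 100], [0, 0, 0, 0, 100], [0, 0, 0, 0, 100], [0, 0, 0, 0, 100], [0, 0, 0, 0, 100], [0, 0, 0, 0, 100]],
])

```text
time_s: 21.4
position: [482.6, -85.3, 128.3]
ee_rot: [0.707, 0.028, 0.707, -0.028]
force: [-0.2, -0.9, -0.5]
gripper_width: 85.4
```

step_arm([
  [[0, 0, 0, 0, 100], [0, 0, 0, 0, 100], [0, 0, 0, 0, 100], [0, 0, 0, 0, 100], [0, 0, 0, 0, 100], [0, 0, 0, 0, 100], [0, 0, 0, 0, 100], [0, 0, 0, 0, 100]],
])

```text
time_s: 22.4
position: [482.6, -85.3, 128.3]
ee_rot: [0.707, 0.028, 0.707, -0.028]
force: [0.4, 0.0, -0.2]
gripper_width: 85.5
```

```bash
python3 st.py 20
```

```text
23.4 [(np.float64(-0.01), np.float64(0.41)), (np.float64(-0.03), np.float64(0.46)), (np.float64(-0.05), np.float64(0.5)), (np.float64(-0.06), np.float64(0.42)), (np.float64(-0.03), np.float64(0.4)), (np.float64(-0.01), np.float64(0.44)), (np.float64(-0.06), np.float64(0.43)), (np.float64(-0.06), np.float64(0.47)), (np.float64(-0.03), np.float64(0.42)), (np.float64(-0.05), np.float64(0.51)), (np.float64(-0.12), np.float64(0.45)), (np.float64(-0.03), np.float64(0.44)), (np.float64(-0.1), np.float64(0.39)), (np.float64(-0.17), np.float64(0.49)), (np.float64(-0.08), np.float64(0.48)), (np.float64(-0.06), np.float64(0.56)), (np.float64(-0.01), np.float64(0.45)), (np.float64(-0.06), np.float64(0.55)), (np.float64(0.01), np.float64(0.45))]
```

step_arm([
  [[0, 0, 0, 0, 100], [0, 0, 0, 0, 100], [0, 0, 0, 0, 100], [0, 0, 0, 0, 100], [0, 0, 0, 0, 100], [0, 0, 0, 0, 100], [0, 0, 0, 0, 100], [0, 0, 0, 0, 100]],
])

```text
time_s: 24.4
position: [482.6, -85.3, 128.3]
ee_rot: [0.707, 0.028, 0.707, -0.028]
force: [-0.6, 0.8, -0.5]
gripper_width: 85.8
```

step_arm([
  [[0, 0, 0, 0, 100], [0, 0, 0, 0, 100], [0, 0, 0, 0, 100], [0, 0, 0, 0, 100], [0, 0, 0, 0, 100], [0, 0, 0, 0, 100], [0, 0, 0, 0, 100], [0, 0, 0, 0, 100]],
])

```text
time_s: 25.4
position: [482.6, -85.3, 128.3]
ee_rot: [0.707, 0.028, 0.707, -0.028]
force: [0.1, 0.2, -0.6]
gripper_width: 85.3
```

The hook has stood still for several seconds: the shifts scatter by less than 0.1 px, and the constant 0.45 px is a bias in the correlation. I'll re-grip gently.

step_arm([
  [[0, 0, 0, 0, 80], [0, 0, 0, 0, 60], [0, 0, 0, 0, 45], [0, 0, 0, 0, 36], [0, 0, 0, 0, 34], [0, 0, 0, 0, 32], [0, 0, 0, 0, 30], [0, 0, 0, 0, 28]],
], grip_force=20)

```text
time_s: 26.4
position: [482.6, -85.3, 128.3]
ee_rot: [0.707, 0.028, 0.707, -0.028]
force: [0.3, 0.4, -0.2]
gripper_width: 23.8
```

step_arm([
  [[0, 0, 0, 0, 27], [0, 0, 0, 0, 26], [0, 0, 0, 0, 25], [0, 0, 0, 0, 24], [0, 0, 0, 0, 23], [0, 0, 0, 0, 20], [0, 0, 0, 0, 10], [0, 0, 0, 0, 0]],
])

```text
time_s: 27.4
position: [482.6, -85.3, 128.3]
ee_rot: [0.707, 0.028, 0.707, -0.028]
force: [-0.3, -0.4, -0.1]
gripper_width: 21.7
```

step_arm([
  [[0, 0, 0, 0, 0], [0, 0, 0, 0, 0], [0, 0, 0, 0, 0], [0, 0, 0, 0, 0], [0, 0, 0, 0, 0], [0, 0, 0, 0, 0], [0, 0, 0, 0, 0], [0, 0, 0, 0, 0]],
], grip_force=110)

```text
time_s: 28.4
position: [482.6, -85.3, 128.3]
ee_rot: [0.707, 0.028, 0.707, -0.028]
force: [0.5, -0.7, 0.2]
gripper_width: 20.0
```

```bash
python3 st.py 4; python3 -c "
from h import *
s=ctrl.state(); print(s['force'],s['ft_torque'],s['gripper_width']); zoom('cur',200,140,320,240,6)"
```

```text
28.6 [(np.float64(0.0), np.float64(0.46)), (np.float64(0.07), np.float64(0.38)), (np.float64(0.05), np.float64(0.38))]
[-0.56336474 -1.54981913 -0.23193577] [-0.17881301  0.00478108 -0.03700352] 20.423743811098166
```

View pics/curz.png

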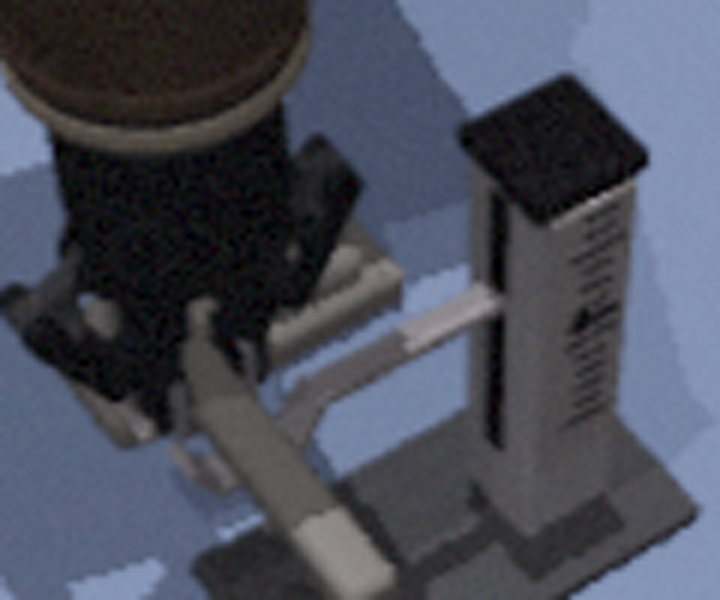

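step_arm([
  [[-0.002, 0, 0, 0, 0], [-0.005, 0, 0, 0, 0], [-0.008, 0, 0, 0, 0], [-0.011, 0, 0, 0, 0], [-0.014, 0, 0, 0, 0], [-0.017, 0, 0, 0, 0], [-0.02, 0, 0, 0, 0], [-0.023, 0, 0, 0, 0]],
])

```text
time_s: 29.6
position: [482.6, -85.3, 151.5]
ee_rot: [0.707, 0.028, 0.707, -0.028]
force: [-0.2, -0.7, -1.8]
gripper_width: 19.9
```

step_arm([
  [[-0.003, 0, 0, 0, 0], [-0.006, 0, 0, 0, 0], [-0.009, 0, 0, 0, 0], [-0.012, 0, 0, 0, 0], [-0.014, 0, 0, 0, 0], [-0.016, 0, 0, 0, 0], [-0.018, 0, 0, 0, 0], [-0.02, 0, 0, 0, 0]],
])

```text
time_s: 30.6
position: [482.5, -85.3, 171.4]
ee_rot: [0.707, 0.028, 0.707, -0.028]
force: [1.6, -1.0, -2.5]
gripper_width: 19.7
```

step_arm([
  [[-0.002, 0, 0, 0, 0], [-0.004, 0, 0, 0, 0], [-0.006, 0, 0, 0, 0], [-0.008, 0, 0, 0, 0], [-0.01, 0, 0, 0, 0], [-0.012, 0, 0, 0, 0], [-0.014, 0, 0, 0, 0], [-0.016, 0, 0, 0, 0]],
])

```text
time_s: 31.6
position: [482.6, -85.3, 187.4]
ee_rot: [0.707, 0.028, 0.707, -0.028]
force: [-0.4, 0.4, -2.7]
gripper_width: 20.3
```

```bash
python3 -c "
from h import *
snap('scene','s11');s=ctrl.state(); print(s['position'],s['force'],s['ft_torque'],s['gripper_width']); zoom('s11',200,140,320,240,6)"
```

```text
[482.69575955 -85.31755532 187.62800874] [ 0.40768999  0.77121383 -3.01497899] [ 0.00743361  0.1050491  -0.02827094] 20.076324008092236
```

View pics/s11z.png

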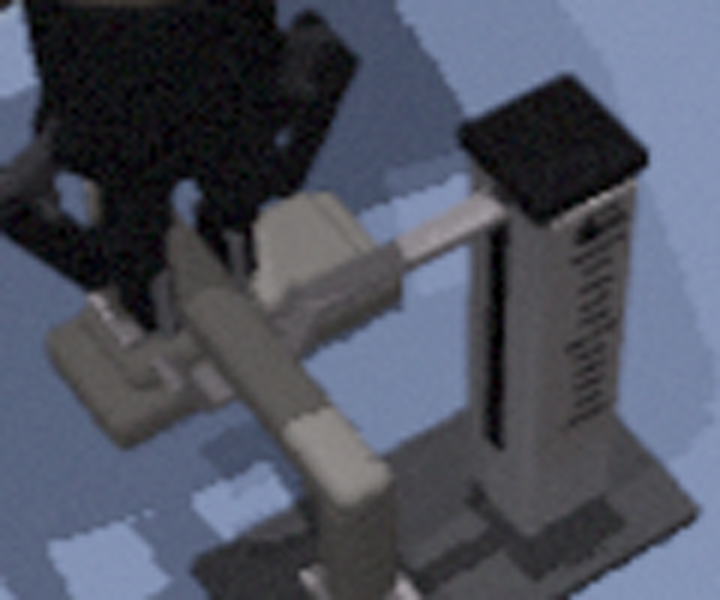

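The hook is back at its top position with the handle clear of the seat. I'll lift on up.

step_arm([
  [[-0.008, 0, 0, 0, 0], [-0.018, 0, 0, 0, 0], [-0.033, 0, 0, 0, 0], [-0.05, 0, 0, 0, 0], [-0.07, 0, 0, 0, 0], [-0.09, 0, 0, 0, 0], [-0.105, 0, 0, 0, 0], [-0.112, 0, 0, 0, 0]],
])

```text
time_s: 32.65
position: [482.9, -85.4, 300.5]
ee_rot: [0.707, 0.028, 0.706, -0.028]
force: [-0.4, 0.2, -3.1]
gripper_width: 20.0
```

Run:
```python
from h import *
th=np.radians(-75.4); a=np.array([np.cos(th),np.sin(th)]); p=np.array([476,-293])-31.5*a; print(p)
delta((*p,300),-75.4); delta((*p,52),-75.4)
```

```text
[ 468.05981522 -262.51716113]
t 32.65 pos [482.9 -85.4 300.5] F [-0.41  0.21 -3.1 ] w 20.0 d [ 0.0005 -0.1777 -0.0008] turn 1.2372
t 32.65 pos [482.9 -85.4 300.5] F [-0.41  0.21 -3.1 ] w 20.0 d [ 0.2485 -0.1777 -0.0011] turn 1.2372
```

step_arm([
  [[0, -0.02, 0, 0.05, 0], [0, -0.045, 0, 0.2, 0], [0, -0.07, 0, 0.37, 0], [0, -0.1, 0, 0.54, 0], [0, -0.13, 0, 0.71, 0], [0, -0.155, 0, 0.89, 0], [0, -0.17, 0, 1.06, 0], [0, -0.178, -0.001, 1.237, 0]],
])

```text
time_s: 33.65
position: [467.2, -263.4, 298.9]
ee_rot: [0.558, 0.434, 0.558, -0.434]
force: [-0.2, 0.9, -4.1]
gripper_width: 20.1
```

step_arm([
  [[0, 0, 0, 0, 0], [0.025, 0, 0, 0, 0], [0.055, 0, 0, 0, 0], [0.09, 0, 0, 0, 0], [0.125, 0, 0, 0, 0], [0.155, 0, 0, 0, 0], [0.18, 0, 0, 0, 0], [0.19, 0, 0, 0, 0]],
])

```text
time_s: 34.65
position: [467.0, -261.8, 108.0]
ee_rot: [0.56, 0.431, 0.561, -0.431]
force: [0.1, 0.3, -3.4]
gripper_width: 20.2
```

Run:
```python
from h import *
delta((468,-262.5,51),-75.4)
for n in ['scene','top']: snap(n,n+'12')
zoom('scene12',80,200,240,350,4); zoom('top12',320,180,500,310,4.4)
```

```text
t 34.65 pos [ 467.  -261.8  108. ] F [ 0.06  0.3  -3.41] w 20.2 d [0.057  0.0009 0.001 ] turn 0.0043
```

View pics/scene12z.png

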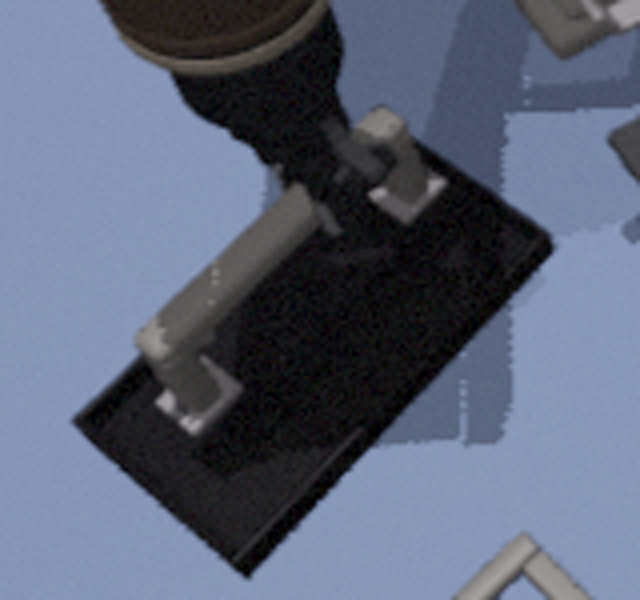

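View pics/top12z.png

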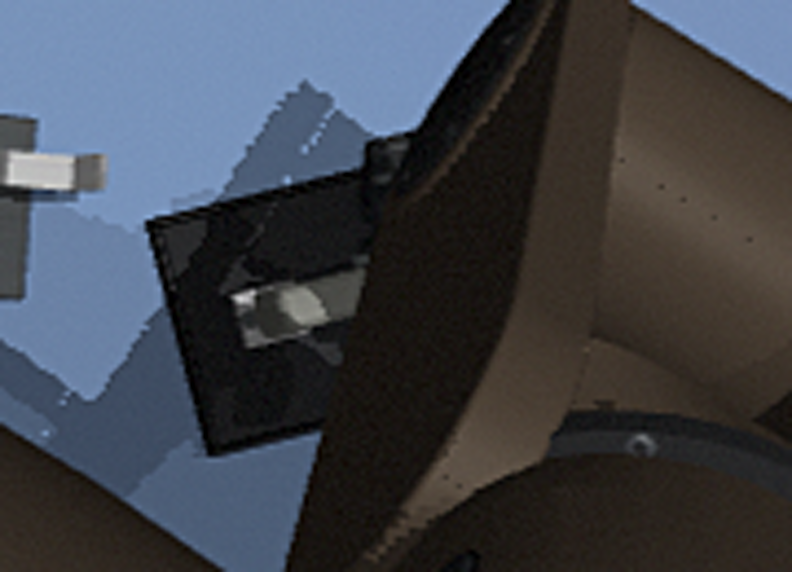

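The handle hangs over the tray, lengthwise and centred. I'll descend.

step_arm([
  [[0.01, 0, 0, 0.004, 0], [0.02, 0.001, 0.001, 0.004, 0], [0.03, 0.001, 0.001, 0.004, 0], [0.038, 0.001, 0.001, 0.004, 0], [0.044, 0.001, 0.001, 0.004, 0], [0.048, 0.001, 0.001, 0.004, 0], [0.05, 0.001, 0.001, 0.004, 0], [0.051, 0.001, 0.001, 0.004, 0]],
])

```text
time_s: 35.75
position: [468.9, -263.4, 58.3]
ee_rot: [0.559, 0.433, 0.559, -0.433]
force: [0.2, -0.4, -2.5]
gripper_width: 19.9
```

step_arm([
  [[0.001, 0, 0, 0, 0], [0.002, 0, 0, 0, 0], [0.003, 0, 0, 0, 0], [0.004, 0, 0, 0, 0], [0.005, 0, 0, 0, 0], [0.005, 0, 0, 0, 0], [0.005, 0, 0, 0, 0], [0.005, 0, 0, 0, 0]],
])

```text
time_s: 36.75
position: [469.0, -263.5, 55.6]
ee_rot: [0.559, 0.434, 0.558, -0.433]
force: [-9.7, 7.7, 49.4]
gripper_width: 20.2
```

Run:
```python
from h import *
for i in range(3): snap('scene','s13');s=ctrl.state(); print(s['position'].round(1),s['force'].round(2),s['ft_torque'].round(3))
zoom('s13',80,200,240,350,4)
```

```text
[ 469.  -263.4   55.6] [-10.51   7.86  50.99] [ 1.281  1.966 -0.005]
[ 469.  -263.4   55.6] [-11.18   8.27  50.35] [ 1.24   1.971 -0.053]
[ 469.  -263.4   55.6] [-10.48   8.54  50.26] [ 1.282  1.994 -0.002]
```

View pics/s13z.png

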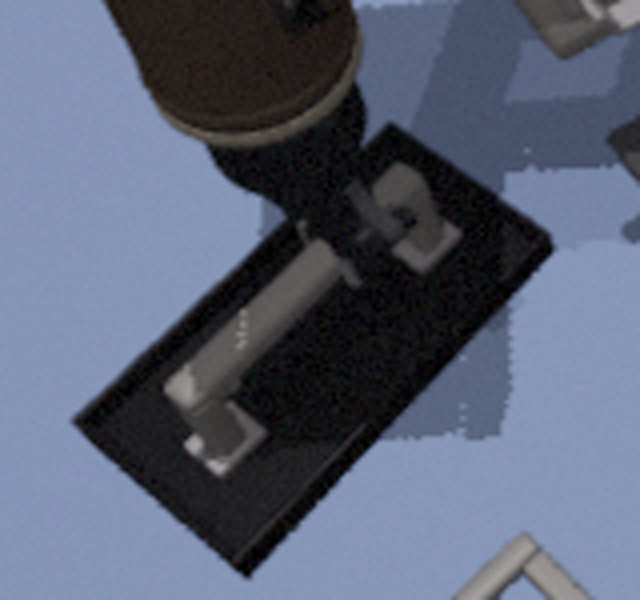

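step_arm([
  [[-0.001, 0, 0, 0, 0], [-0.002, 0, 0, 0, 0], [-0.003, 0, 0, 0, 0], [-0.003, 0, 0, 0, 0], [-0.003, 0, 0, 0, 0], [-0.003, 0, 0, 0, 0], [-0.003, 0, 0, 0, 0], [-0.003, 0, 0, 0, 0]],
])

```text
time_s: 37.9
position: [468.8, -263.4, 56.3]
ee_rot: [0.559, 0.433, 0.559, -0.433]
force: [0.1, -0.3, -3.8]
gripper_width: 20.2
```

Run:
```python
from h import *
for i in range(2): snap('scene','s14');s=ctrl.state(); print(s['position'].round(1),s['force'].round(2),s['ft_torque'].round(3),s['joint_positions'].round(3))
```

```text
[ 468.8 -263.4   56.3] [ 0.23  0.86 -4.47] [0.147 0.041 0.032] [-0.568  0.572  1.997 -0.     0.573 -0.819]
[ 468.8 -263.4   56.3] [ 0.03  0.3  -3.83] [ 0.107  0.018 -0.001] [-0.568  0.572  1.997  0.     0.573 -0.819]
```

step_arm([
  [[0, 0, 0, 0, 0], [0, 0, 0, 0, 0], [0, 0, 0, 0, 0], [0.0005, 0, 0, 0, 0], [0.0005, 0, 0, 0, 0], [0.001, 0, 0, 0, 0], [0.001, 0, 0, 0, 0], [0.001, 0, 0, 0, 0]],
], grip_force=20)

```text
time_s: 39.0
position: [468.8, -263.4, 55.7]
ee_rot: [0.559, 0.433, 0.559, -0.433]
force: [-1.8, 1.9, 7.9]
gripper_width: 19.7
```

Run:
```python
from h import *
for i in range(2): snap('scene','s14');s=ctrl.state(); print(s['position'].round(1),s['force'].round(2),s['ft_torque'].round(3))
snap('top','t14');zoom('s14',80,200,240,350,4)
```

```text
[ 468.8 -263.4   55.7] [-2.42  1.29  7.17] [ 0.242  0.421 -0.025]
[ 468.8 -263.4   55.7] [-2.62  1.75  7.58] [0.29  0.378 0.059]
```

View pics/s14z.png

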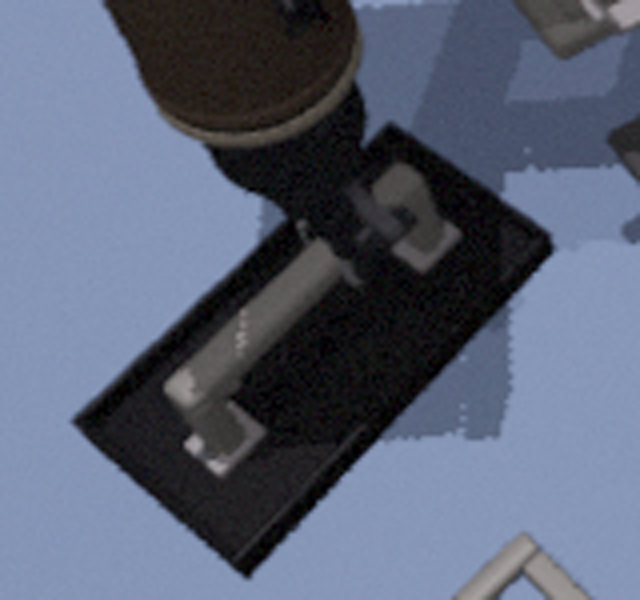

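step_arm([
  [[0, 0, 0, 0, 26], [0, 0, 0, 0, 28], [0, 0, 0, 0, 31], [0, 0, 0, 0, 36], [0, 0, 0, 0, 45], [0, 0, 0, 0, 60], [0, 0, 0, 0, 80], [0, 0, 0, 0, 100]],
])

```text
time_s: 40.15
position: [468.8, -263.4, 55.3]
ee_rot: [0.559, 0.433, 0.559, -0.433]
force: [0.6, -0.0, 0.3]
gripper_width: 83.8
```

step_arm([
  [[0, 0, 0, 0, 100], [-0.01, 0, 0, 0, 100], [-0.03, 0, 0, 0, 100], [-0.06, 0, 0, 0, 100], [-0.1, 0, 0, 0, 100], [-0.14, 0, 0, 0, 100], [-0.18, 0, 0, 0, 100], [-0.2, 0, 0, 0, 100]],
])

```text
time_s: 41.15
position: [469.3, -263.7, 258.3]
ee_rot: [0.56, 0.434, 0.558, -0.433]
force: [0.4, 0.0, -0.3]
gripper_width: 85.6
```

Run:
```python
from h import *
snap('scene','s15'); zoom('s15',80,200,240,350,4); print(tool()[1].round(2))
```

```text
[[ 0.    0.97  0.25]
 [-0.    0.25 -0.97]
 [-1.    0.    0.  ]]
```

View pics/s15z.png

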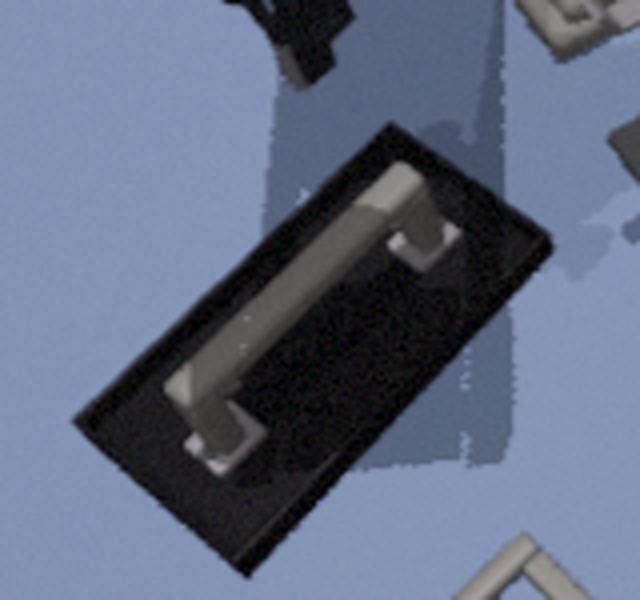

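step_arm([
  [[-0.02, 0, 0.03, 0, 100], [-0.04, 0, 0.08, 0, 100], [-0.04, -0.02, 0.13, 0, 100], [-0.04, -0.05, 0.18, 0, 100], [-0.04, -0.08, 0.23, 0, 100], [-0.04, -0.12, 0.27, 0, 100], [-0.04, -0.15, 0.3, 0, 100], [-0.04, -0.15, 0.3, 0, 100]],
])

```text
time_s: 42.2
position: [395.8, -593.5, 294.8]
ee_rot: [0.558, 0.434, 0.558, -0.435]
force: [1.5, 0.6, 0.4]
gripper_width: 85.1
```

Run:
```python
from h import *
snap('scene','s16');snap('top','t16'); zoom('t16',330,190,490,300,5)
```

```text
(no output)
```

View pics/t16z.png

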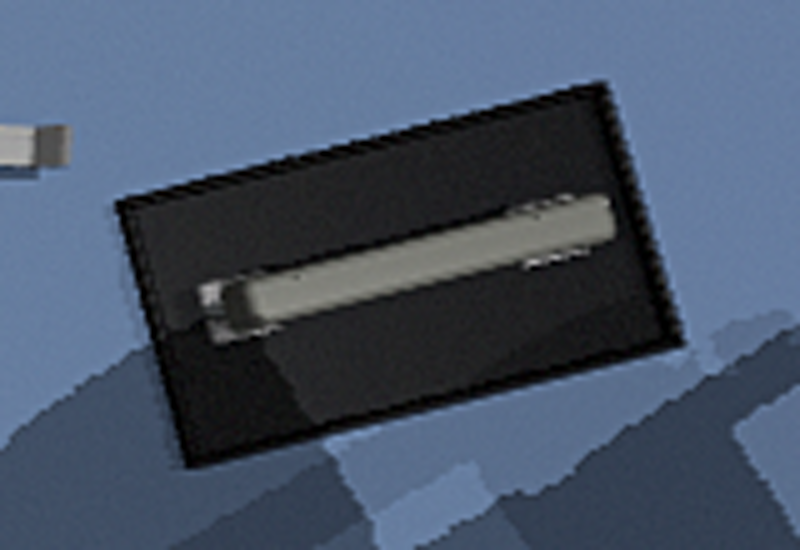

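View pics/s16.png

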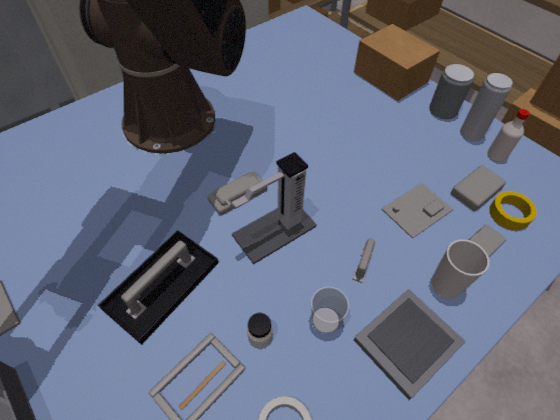

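Run:
```python
from h import *
c=load('t16'); f=lambda x,y,z:ray(c,x/5+330-.5,y/5+190-.5,z)
L=f(244,302,80);R=f(614,216,80);print((L+R)/2,np.linalg.norm(L-R),np.degrees(np.arctan2(*(R-L)[[1,0]])))
W=[f(x,y,22) for x,y in [(115,203),(605,82),(685,345),(188,468)]];print(np.mean(W,0))
s0=load('scene0')['color'].astype(int);d=np.abs(load('s16')['color'].astype(int)-s0).sum(2)>60
for n,b in dict(cover=(205,170,268,215),short=(350,235,380,285),cup=(308,285,350,335),frame=(148,332,248,420),panel=(380,183,455,237),jar=(245,310,275,350),scale=(230,150,318,262)).items(): print(n,d[b[1]:b[3],b[0]:b[2]].mean().round(3))
```

```text
[ 476.74831467 -291.20250186   80.        ] 171.1659775817734 -76.5297361370395
[ 473.84560538 -291.97837972   22.        ]
cover 0.107
short 0.0
cup 0.0
frame 0.0
panel 0.0
jar 0.001
scale 0.008
```

Run:
```python
from h import *
ims=[]
for n,(a,b,e,f) in [('scene0',(195,160,285,225)),('s16',(195,160,285,225)),('top0',(245,260,335,325)),('t16',(245,260,335,325))]:
    ims.append(cv2.resize(load(n)['color'][b:f,a:e,::-1],None,fx=4.4,fy=4.4,interpolation=2))
cv2.imwrite('pics/cmp.png',np.vstack([np.hstack(ims[:2]),np.hstack(ims[2:])]))
```

```text
(no output)
```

View pics/cmp.png

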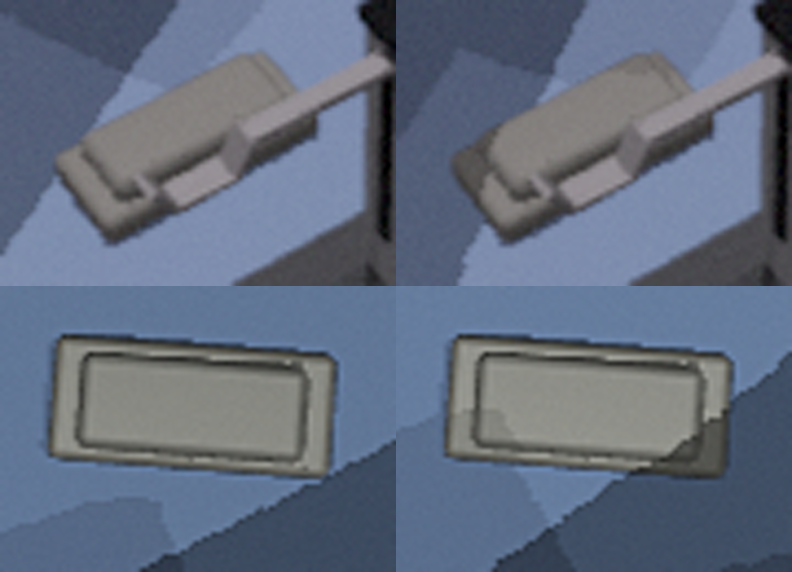

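The cover hasn't moved. The difference there was only the arm's shadow. I'll hand in the job.

```bash
python3 -c "
from bench import ctrl
print(ctrl.close_job(), ctrl.state()['time_s'])"
```

```text
the job is handed in; nothing more can be done
the job is handed in; nothing more can be done
```

I weighed the long handle on the hook and stood it on its feet in the middle of the tray, then handed the job in at about 42 s. No verdict was reported.

- **Weighing:** I gripped the bar about 31 mm off its middle so the fingers stayed clear of the hook. I eased the weight on at about 25 mm/s and let go once the wrist force was back at its no-load reading. The hook was pulled down about 46 mm, which puts the handle at about 0.33 kg.
- **Hanging:** It hung free with the open fingers around it, not touching, for about 9 s. For at least the last few seconds the pictures showed no movement beyond noise (under 0.1 px).
- **Lifting off:** I raised it at about 25 mm/s, and the hook was back at its top position afterwards.
- **Tray:** The middle of the bar is within about 3 mm of the tray centre and within about 1° of its long axis. The last pictures show both feet on the tray floor.
- **Bystanders:** Before-and-after pictures show no movement of the short handle, cup, jar, frame with the stick, or panel. The cover showed a difference, but a side-by-side look showed it was only the arm's shadow.

**What did not go as planned:** When setting down, the feet met the tray floor about 5 mm higher than I had worked out. The handle was briefly pressed down with about 50 N at the wrist, under the 120 N limit. I backed off, set it down again with a light grip (about 8 N), and released it. I had no direct reading of the hook's speed; I judged it from the arm's speed and the pictures.

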